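# Open the orange-capped parts jar in the bracing block

## Robot

A 6-joint arm with a two-finger parallel gripper is mounted at the origin on the work surface. World frame = base frame: x ahead of the robot, y to its left, z up, the work surface at z = 0. Lengths are in m, angles in rad, forces in N, time in s.
With the tool pointing down it reaches from about 0.375 to 0.825 m from the base axis. Payload 5.5 kg.
Tool frame: the origin (TCP) lies between the finger pads, 19 mm behind the fingertips; this is the grasp point; z points along the fingers, y is the direction in which the jaws open and shut (so a half turn about z gives the same grasp; the last joint's range is limited). The gripper opens to 85 mm and grips with 20 to 120 N. Pads are 22 mm wide; open, the fingers measure 114 mm over their backs; the gripper's body (76 mm by 85 mm) begins 54 mm behind the grasp point. The pads swing forward as they close: fully open they stand 13 mm farther back than shut.
Start: joints at [1.274, 0.314, -0.047, 1.21, 0, 1.571], TCP at [0.175, 0.574, 0.25] pointing down, gripper open.
Joint ranges: [-2.67, 2.67], [-0.69, 1.73], [-1.03, 1.25], [-2.08, 2.16], [-1.42, 1.45], [-3.14, 3.14]. Speed limits (rad/s): [2.39, 2.39, 3.01, 3.14, 3.14, 3.14].

## Interface

Orientations are given as a unit quaternion [w, x, y, z].
In Python, from cell import readout, vision, arm gives the robot as it stands. The module is installed in compiled form; this text tells all that it offers.
- The arm moves only by the tool send_rows, never from a script. Its argument "motion" is text: rows parted by semicolons, each of 5 numbers parted by spaces: the finger opening in m, from 0 to 0.0854, then the shift along the tool's x, y, z in m, then the turn about the tool's z in degrees. In form: grip dx dy dz roll; .... A call has 1 to 20 rows; each row shifts and turns the commanded pose from where the row before left it, along the tool's axes as they then stand; what a row does not reach is not made up. A row lasts 1/10 s, in which the tool goes at most 50 mm and 8.59 degrees, less where a joint would pass 70% of its speed; a pose out of reach is approached as far as the arm can. A call is refused whole if a number of a shift passes 0.05 or a number of a turn 8.59, either way. A call with a gripper value outside its range is refused whole. The fingers move at their own pace and stop on an object; "grip_force" is the grip in N (left out, the last holds). Time passes only in rows, so rows that do not move let the fingers close. It gives the time, the measured TCP pose, the force and the opening at its end, in the units of the state.
- readout.read_state(): the state, without advancing time (a new reading comes with each control period).
- vision.get_image(name): name is "side" or "top"; returns the picture (420x560x3 uint8, red, green, blue); there is no depth.
- vision.camera_model(name): a dict with "fov_y" (degrees; the focal length in pixels is half the picture's height over the tangent of half this angle, whatever the lens; pixels are square), "cx", "cy" (the principal point, pixels), "distortion" ([k1, k2, p1, p2, k3] as OpenCV has them; the pictures are not rectified), "extrinsics" (4x4, takes a point from camera to world coordinates). Camera axes: x right, y up, looking along -z (the intrinsics and any distortion apply to the point x, -y, -z); pixel columns grow to the right and rows downward; lengths in m; the calibration is good to about 2 mm. A picture is of the moment at which its call begins. camera_model takes no time and is no camera call.
- arm.sign_off(): hands the job in, once; it reports no verdict.
Trained networks look in the newest picture that a camera, given by its name, has taken for a name from the list of things; names that differ only in an ending like _2 or _b are one class to them, and where a whole thing is asked for, a point or a joint stands for the part that bears it (a point fixed in the world has none). Each returns a list of dicts, best first, with "confidence" (0 to 1); they miss things now and then, are a little off and sometimes report something else, mostly with a low value. They report only what shows in the picture. A call takes as long as a camera call. They do not tell look-alikes from the thing itself.
- vision.recognise(camera, name): "extent" ([left, top, width, height] in pixels, round what is visible of it).
- vision.mark_of(camera, name): "point" ([row, column] in pixels: a listed point, or the origin of a listed thing).
The state is a dict: "clock": time; "qpos": joint angles; "qd": joint speeds; "effort": joint torques, N m; "eef_pos": TCP position; "orientation": TCP orientation; "wrist_force": force on the tool from outside, world axes, zero at the start; "ft_torque": the same for the moment, N m; "opening": finger opening in m.
Only numpy, scipy, OpenCV 4.12 (cv2) and the standard library are available. Lean on these libraries where they do the work, as an engineer would, in place of code of your own. Each camera call takes 0.05 s, during which the arm holds its last target. There are 200 camera calls.

## Task

Take the orange-capped jar out of the rack and gently lower it, closed and upright, all the way into the square socket of the blue bracing block, which keeps it from turning. Then unscrew its cap anticlockwise, stopping once the thread lets go (under a third of a turn), lift the cap straight off and finish while still holding it level over the open mouth, about two centimetres clear and touching nothing but the fingers. The jar stays fully down in the block, and everything else on the bench stays where it is.

Things in the scene. Friction and masses are not known exactly. Their poses are not given: they have to be found in the camera images.
- jar: jar to open: clear, square body 40 x 40 mm, 52 mm high (faces along its x, y), then a round neck 31 mm across (39 over the threads) up to 76 mm; 82 mm high with its orange cap on. 0.08 to 0.17 kg. Origin: centre of underside, z up. Starts upright in one of the three rack holes, underside 6 mm above the bench, sides square to the rack. Closed, it can be lifted and carried by the cap.
- jar_mouth (a point): centre of the jar's mouth (top of the neck), 76 mm above its underside. Thread: right-hand, three starts. Turned anticlockwise seen from above, relative to the jar, the cap comes free at about 60 deg; between 65 and 95 deg (best 80) it lifts straight off; past 100 deg it runs into the next start. It rises under 2 mm while turning and need not be pulled.
- cap: orange ribbed round screw cap, 50 mm across, 26 mm high, open below, 40 g. Origin: centre of its lower edge, z up. Screwed on, this is 56 mm above the jar's underside, axes parallel to the jar's. The square body's top is 4 mm below, its corners reaching 3 mm past the cap: keep fingertips above the lower edge (TCP 20 mm above this origin).
- cap_mark (a point): outer end of the white stripe on the cap's top: 25 mm from the cap's axis along its +x, 26 mm above its lower edge. The cap is tight: it takes 0.1 to 0.3 N m to turn, so grip with 60 N or more, and a springy seal inside pushes it up with about 20 N over its first 2 mm; a jar not held in the block would turn along with it.
- brace: blue bracing block, 90 x 90 x 40 mm high, fixed to the bench; its sides are square to the socket in its middle. Origin: centre of its underside, z up. The socket is 42 x 42 mm (2 mm wider than the jar) with a 3 mm chamfer at the mouth, 34 mm deep, sides along the block's x and y. The jar fits in any of its four quarter-turn positions
- brace_floor (a point): centre of the socket's floor, 6 mm above the bench; a seated jar's underside is here
- brace_mouth (a point): centre of the socket's mouth, at the block's top, 40 mm above the bench
- rack: fixed wooden rack 85 x 280 x 36 mm high, its length along its own y; origin at the centre of its underside. Three square holes 43 x 43 mm, 30 mm deep, at y = -90, 0 and +90 mm, each with a jar; jar axes are 90 mm apart
- jar_white: closed jar with a white cap in the rack, same shape and sizes as the orange one; leave alone. Origin: centre of its underside
- jar_blue: closed jar with a blue cap in the rack, same shape and sizes; leave alone. Origin: centre of its underside
- tape_roll: roll of brown packing tape lying flat, 96 mm across, 48 mm high; leave alone. Origin: centre of its underside
- marker: grey marker pen with a red cap lying flat, 130 mm long along its x; leave alone. Origin: on its underside near the middle
- carton: small closed cardboard carton 120 x 85 x 55 mm high; leave alone. Origin: centre of its underside
- stapler: black stapler, 140 mm long along its x, 34 mm wide, about 60 mm high; leave alone. Origin: centre of its underside
There are look-alikes about, which are no part of the job. There is more than one size of the cap; the one meant has the size given above.

How it is judged:
On the way, in this order (a step that is already met when the one before it is completed fails the run):
1. the closed jar stands fully down and upright in the bracing block's socket (horizontal distance between jar and brace_floor below 0.004 m and z of jar in the frame of brace_floor below 0.004 m and angle between jar's own z axis and vertical below 0.07 rad and x of cap_mark in the frame of jar above 0.022 m and z of cap in the frame of jar below 0.06 m), for 0.2 s.
2. the cap has been unscrewed (turned more than 55 deg anticlockwise) while still down on the seated jar (horizontal distance between jar and brace_floor below 0.004 m and z of jar in the frame of brace_floor below 0.004 m and angle between jar's own z axis and vertical below 0.07 rad and x of cap_mark in the frame of jar below 0.0143 m and y of cap_mark in the frame of jar above 0.01 m and z of cap in the frame of jar below 0.063 m and horizontal distance between cap and jar below 0.006 m), for 0.05 s.
At the end, for the whole second after the job is handed in: Jar fully down in the block (within 4 mm of socket floor and centre, under 4 deg tilt); cap held by the fingers, still, within 11 deg of level, within 15 mm of over the mouth, lower edge 4 to 45 mm above the rim, not touching the jar; the six other loose things within 30 mm of their starts (horizontal distance between jar and brace_floor below 0.004 m and z of jar in the frame of brace_floor below 0.004 m and angle between jar's own z axis and vertical below 0.07 rad and z of cap in the frame of jar_mouth between 0.004 and 0.045 m and horizontal distance between cap and jar_mouth below 0.015 m and angle between cap's own z axis and vertical below 0.2 rad and contact force between the fingers and cap above 2 N and contact force between cap and jar below 0.2 N and linear speed of cap below 0.03 m/s and distance of each of jar_white, jar_blue, tape_roll, marker, carton, stapler from where it was at the start of the episode below 0.03 m); the arm keeps its last pose, push and grip.
It fails at once if the white- or blue-capped jar, tape roll, marker, carton or stapler moved more than 30 mm (distance of any of jar_white, jar_blue, tape_roll, marker, carton, stapler from where it was at the start of the episode above 0.03 m).
It fails at once if the cap is turned on past 120 deg on the jar, into the next thread start (x of cap_mark in the frame of jar below -0.0125 m and horizontal distance between cap and jar below 0.008 m and z of cap in the frame of jar below 0.076 m).
It fails at once if the jar is slammed or jammed into the block (more than 60 N) (contact force between jar and brace above 60 N).
It fails at once if the jar is tipped more than 45 deg (angle between jar's own z axis and vertical above 0.8 rad).
It also fails if it takes over 54 s, if anything falls off the work surface, if the arm or the gripper's body presses on something with over 40 N, if the wrist force passes 120 N, or if a joint passes its speed limit or range.

## Working session

There is one attempt and no reset: what is moved stays moved. The work goes in short steps, Python scripts to look and compute and a tool call to move; the robot and the scene stay as the last step left them, time stands still between calls to the robot, and variables do not carry over. Pictures are saved under pics/ and viewed, about 8 in all and at most 12, crops included, and the job is handed in when it is done.

Besides the shell and the picture viewer there is one more tool, called by a JSON object that holds its "method" and its "body". send_rows: Moves the arm, as the interface text tells. Its arguments: {"type":"object","properties":{"motion":{"type":"string"},"grip_force":{"type":"number"}},"required":["motion"]}

```bash
mkdir -p pics; cat > h.py <<'E'
import numpy as np,cv2
from cell import readout,vision,arm
def K(n):
    m=vision.camera_model(n);f=210/np.tan(np.radians(m["fov_y"]/2))
    return np.array([[f,0,m["cx"]],[0,f,m["cy"]],[0,0,1.]]),np.array(m["distortion"],float),np.array(m["extrinsics"])
def ray(n,u,v):
    k,d,T=K(n);p=cv2.undistortPoints(np.array([[[u,v]]],float),k,d)[0,0]
    return T[:3,3],T[:3,:3]@np.array([p[0],-p[1],-1])
def at(n,u,v,z):
    o,r=ray(n,u,v);return o+r*(z-o[2])/r[2]
def proj(n,P):
    k,d,T=K(n);c=(np.atleast_2d(P)-T[:3,3])@T[:3,:3]
    c=c*[1,-1,-1];return cv2.projectPoints(c,np.zeros(3),np.zeros(3),k,d)[0][:,0]
def save(n,name,crop=None,s=1):
    im=vision.get_image(n)[:,:,::-1]
    if crop: x,y,w,h=crop;im=im[y:y+h,x:x+w]
    cv2.imwrite("pics/"+name,cv2.resize(im,None,fx=s,fy=s,interpolation=cv2.INTER_CUBIC))
E
python3 - <<'E'
from h import *
np.set_printoptions(precision=3,suppress=True)
for n in("top","side"):
    save(n,n+"1.png",None,1.4); k,d,T=K(n); print(n,k[0,0],k[:2,2],d,T[:3,3],-T[:3,2])
    for t in("jar","cap","cap_mark","brace","brace_mouth","rack"):
        print(t,[(r["confidence"],np.round(r["point"])) for r in vision.mark_of(n,t)])
print(readout.read_state())
E
```

```text
top 387.2168527476571 [281.613 205.47 ] [0.026 0.    0.    0.    0.   ] [0.522 0.016 1.093] [ 0.07  -0.027 -0.997]
jar []
cap [(0.73, array([238., 252.])), (0.69, array([247., 292.])), (0.67, array([212., 293.]))]
cap_mark [(0.64, array([255., 292.])), (0.59, array([218., 295.])), (0.52, array([226., 248.]))]
brace [(0.92, array([252., 357.]))]
brace_mouth [(0.6, array([251., 359.])), (0.55, array([152., 279.]))]
rack []
side 457.6709400367332 [279.818 207.188] [0.033 0.    0.    0.    0.   ] [ 0.545 -0.892  0.885] [ 0.048  0.752 -0.658]
jar []
cap [(0.75, array([249., 241.])), (0.74, array([202., 244.])), (0.64, array([249., 270.]))]
cap_mark [(0.74, array([198., 256.])), (0.69, array([248., 264.])), (0.58, array([248., 231.]))]
brace [(0.76, array([305., 237.]))]
brace_mouth [(0.53, array([217., 244.]))]
rack [(0.95, array([200., 240.])), (0.73, array([298., 234.]))]
{'clock': 0.7, 'qpos': array([ 1.274,  0.313, -0.047,  1.21 ,  0.   ,  1.571]), 'qd': array([ 0.   ,  0.002,  0.   ,  0.001, -0.001, -0.002]), 'effort': array([  0.001, -53.929,  33.998,   0.001,  -0.   ,   0.   ]), 'eef_pos': array([0.175, 0.574, 0.25 ]), 'orientation': array([-0.   ,  0.148,  0.989,  0.   ]), 'wrist_force': array([-0.301,  0.304,  0.33 ]), 'ft_torque': array([-0.026,  0.018,  0.016]), 'opening': 0.0854026706911415}
```

View pics/top1.png

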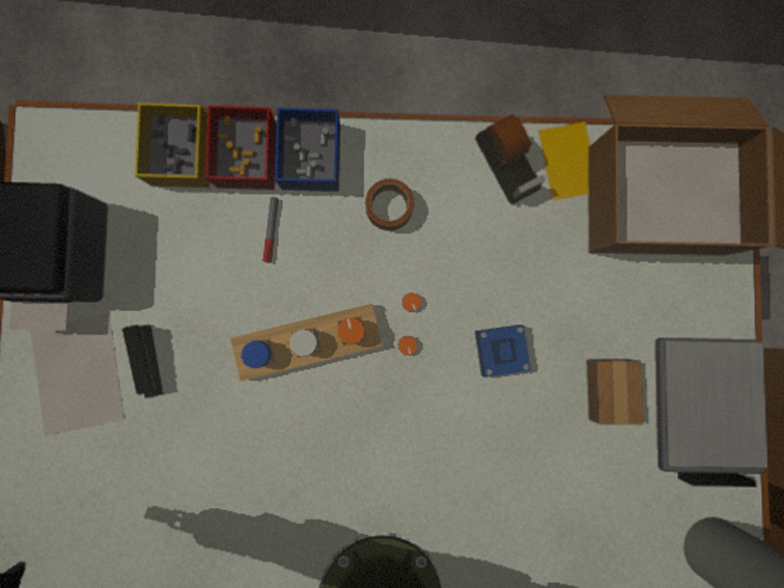

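View pics/side1.png

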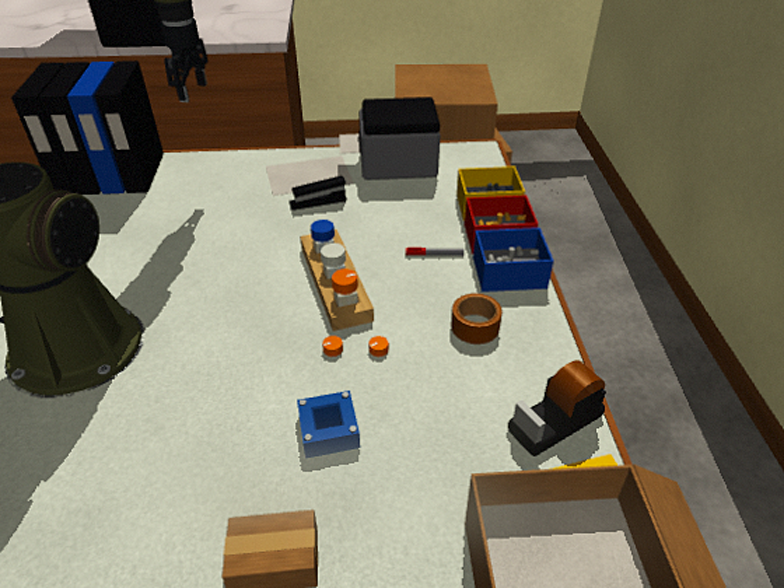

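```bash
cat > m.py <<'E'
from h import *
def rect(n,im,c,z,w=.14,s=4000):  # px: col->+y... row->+x, s px/m
    N=int(w*s);g=(np.arange(N)-N/2+.5)/s
    X,Y=np.meshgrid(c[0]+g,c[1]+g,indexing="ij")
    p=proj(n,np.stack([X.ravel(),Y.ravel(),0*X.ravel()+z],1)).astype(np.float32).reshape(N,N,2)
    return cv2.remap(im,p[...,0],p[...,1],cv2.INTER_CUBIC)
E
python3 - <<'E'
from m import *
np.set_printoptions(precision=4,suppress=True)
out=[]
guess={}
for n,(u,v),(ub,vb) in(("top",(351,331),(503,350)),("side",(345,280),(328,415))):
    im=vision.get_image(n)
    hsv=cv2.cvtColor(im,cv2.COLOR_RGB2HSV)
    lab,cnt,st,ce=None,None,None,None
    m=cv2.inRange(hsv,(4,150,120),(18,255,255))
    N,l,st,ce=cv2.connectedComponentsWithStats(m)
    for i in range(1,N):
        if st[i,4]>60: print(n,"orange",ce[i],st[i],at(n,*ce[i],.088 if n=="top" else .08))
    c=at(n,u/1.4,v/1.4,.088);b=at(n,ub/1.4,vb/1.4,.04);print(n,c,b)
    if n=="top": C,B=c,b
    r=[]
    for cc,z in((C,.088),(B,.04)):
        q=rect(n,im,cc,z,.14,2800); 
        for k in range(7): cv2.line(q,(k*56+28,0),(k*56+28,4),(255,0,0),1)
        r.append(q)
    out.append(np.hstack(r))
cv2.imwrite("pics/r1.png",cv2.resize(np.vstack(out),(600,600))[:,:,::-1])
save("top","crop1.png",(160,180,220,110),3.6)
E
```

```text
top orange [293.5966 214.958 ] [288 209  13  13 119] [ 0.569  -0.0436  0.088 ]
top orange [249.9772 236.327 ] [241 227  19  19 263] [0.5117 0.0682 0.088 ]
top orange [290.8017 246.0744] [285 240  13  13 121] [ 0.4884 -0.0376  0.088 ]
top [0.5115 0.0663 0.088 ] [ 0.4794 -0.2265  0.04  ]
side orange [318.318   59.1247] [ 283   46   72   29 1805] [0.8299 0.9659 0.08  ]
side orange [358.3548 103.4624] [353  92  12  27  93] [0.9235 0.5744 0.08  ]
side orange [246.6458 197.901 ] [237 191  22  17 192] [0.5155 0.0739 0.08  ]
side orange [408.6447 231.8465] [394 194  31  73 228] [ 0.9196 -0.0884  0.08  ]
side orange [340.1688 221.6751] [323 210  35  24 237] [ 0.7549 -0.0391  0.08  ]
side orange [237.5514 244.6355] [231 240  14  11 107] [ 0.491  -0.1028  0.08  ]
side orange [270.3654 244.8269] [264 240  14  11 104] [ 0.571  -0.1092  0.08  ]
side orange [412.9375 266.7273] [402 258  23  19 176] [ 0.8971 -0.2029  0.08  ]
side orange [479.7665 373.1077] [ 406  285  112  135 2600] [ 0.9452 -0.4698  0.08  ]
side orange [191.196  400.6212] [159 390  65  22 990] [ 0.4092 -0.4867  0.08  ]
side [0.5151 0.0555 0.088 ] [ 0.4813 -0.2286  0.04  ]
```

View pics/r1.png

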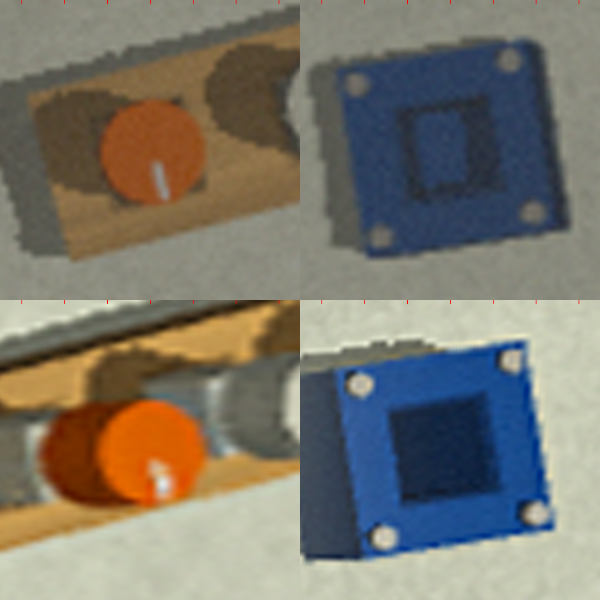

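View pics/crop1.png

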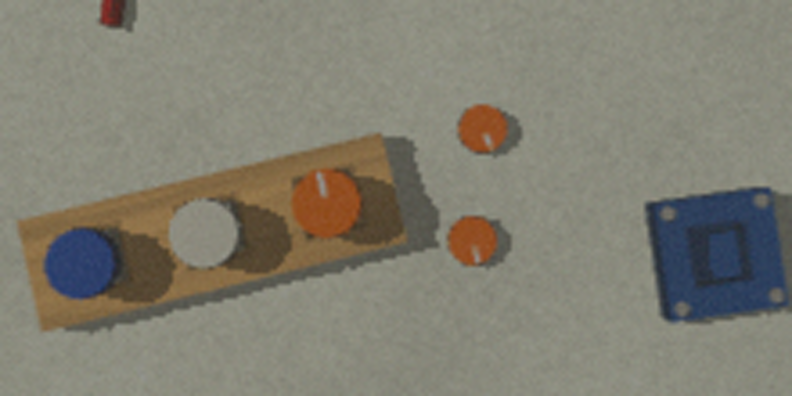

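```bash
python3 - <<'E'
from m import *
np.set_printoptions(precision=4,suppress=True)
from scipy.optimize import least_squares
s=2500
def go(n,im,c,z,lo,hi,w):
    q=rect(n,im,c,z,w,s);m=cv2.inRange(cv2.cvtColor(q,cv2.COLOR_RGB2HSV),lo,hi)
    m=cv2.morphologyEx(m,cv2.MORPH_CLOSE,np.ones((25,25)))
    k=max(cv2.findContours(m,0,1)[0],key=cv2.contourArea)
    (u,v),sz,a=cv2.minAreaRect(k);h=w*s/2
    print(n,z,"xy",c[0]+(v+.5-h)/s,c[1]+(u+.5-h)/s,"size",np.array(sz)/s,"ang",a)
for n in("top","side"):
    im=vision.get_image(n)
    go(n,im,(.479,-.228),.04,(100,90,90 if n=="side" else 60),(130,255,255),.14)
    go(n,im,(.495,.15),.036,(8,80,60),(22,255,255),.36)
    for z in(.088,):
        go(n,im,(.5125,.0677),z,(4,170,190 if n=="side" else 120),(18,255,255),.08)
E
```

```text
top 0.04 xy 0.4788356079101562 -0.22650792236328127 size [0.0899 0.093 ] ang 81.3086929321289
top 0.036 xy 0.48937099609375 0.1543503173828125 size [0.0855 0.2806] ang 75.25643920898438
top 0.088 xy 0.5125 0.0679 size [0.0484 0.048 ] ang 90.0
side 0.04 xy 0.47972672119140625 -0.23333072509765626 size [0.0907 0.0988] ang 80.9952163696289
side 0.036 xy 0.49203171386718747 0.13418145751953126 size [0.093  0.3213] ang 75.3617172241211
side 0.088 xy 0.5138050537109374 0.067593798828125 size [0.0492 0.0467] ang 69.27444458007812
```

{"method": "send_rows", "body": {"motion": "0.0854 -0.0336 -0.0275 0 0;0.0854 -0.0336 -0.0275 0 0;0.0854 -0.0336 -0.0275 0 0;0.0854 -0.0336 -0.0275 0 0;0.0854 -0.0336 -0.0275 0 0;0.0854 -0.0336 -0.0275 0 0;0.0854 -0.0336 -0.0275 0 0;0.0854 -0.0336 -0.0275 0 0;0.0854 -0.0336 -0.0275 0 0;0.0854 -0.0336 -0.0275 0 0;0.0854 -0.0336 -0.0275 0 0;0.0854 -0.0336 -0.0275 0 0;0.0854 -0.0336 -0.0275 0 0;0.0854 -0.0336 -0.0275 0 0", "grip_force": 80}}

```text
clock: 2.35
eef_pos: [0.5135, 0.0664, 0.2502]
orientation: [0.0, 0.148, 0.989, 0.0]
wrist_force: [0.8, 1.1, 1.0]
opening: 0.0853
```

{"method": "send_rows", "body": {"motion": "0.0854 0 0 0 8.4;0.0854 0 0 0 8.4;0.0854 0 0 0 8.4;0.0854 0 0 0 8.4;0.0854 0 0 0 8.4;0.0854 0 0 0 8.4;0.0854 0 0 0 8.3;0.0854 0 0 0 0"}}

```text
clock: 3.15
eef_pos: [0.5127, 0.068, 0.2501]
orientation: [0.0, 0.614, 0.789, 0.0]
wrist_force: [-0.0, -0.1, 0.2]
opening: 0.0854
```

```bash
python3 -c "
from h import *
print(readout.read_state())"
```

```text
{'clock': 3.15, 'qpos': array([ 1.31859818e-01,  1.57923383e-01, -2.45794652e-01,  1.16692798e+00,
        2.60721388e-05,  1.45356778e+00]), 'qd': array([ 0.00076895, -0.00049338,  0.00106031, -0.00023449,  0.00093311,
       -0.12717688]), 'effort': array([-1.24779376e-02, -4.38500082e+01,  3.36880195e+01, -2.97590386e-04,
       -2.94797510e-04,  1.01348631e+00]), 'eef_pos': array([0.51271769, 0.06800964, 0.2500759 ]), 'orientation': array([4.34696215e-05, 6.13791262e-01, 7.89468353e-01, 6.26824847e-05]), 'wrist_force': array([-0.02496435, -0.12828915,  0.23050506]), 'ft_torque': array([-0.03261228,  0.02200535,  0.00712625]), 'opening': 0.08538058966603383}
```

{"method": "send_rows", "body": {"motion": "0.0854 0 0 0.04 0;0.0854 0 0 0.04 0;0.0854 0 0 0.04 0;0.0854 0 0 0.03 0;0.0854 0 0 0.012 0;0.0854 0 0 0.006 0;0.0854 0 0 0 0;0.04 0 0 0 0;0.04 0 0 0 0;0.04 0 0 0 0;0.04 0 0 0 0;0.04 0 0 0 0;0.04 0 0 0 0;0.04 0 0 0 0", "grip_force": 80}}

```text
clock: 4.55
eef_pos: [0.5136, 0.0681, 0.0836]
orientation: [0.001, 0.614, 0.79, 0.001]
wrist_force: [-1.9, 0.2, 7.1]
opening: 0.0482
```

{"method": "send_rows", "body": {"motion": "0.04 0 0 0 0;0.04 0 0 -0.003 0;0.04 0 0 -0.006 0;0.04 0 0 -0.008 0;0.04 0 0 -0.01 0;0.04 0 0 -0.015 0;0.04 0 0 -0.02 0;0.04 0 0 -0.02 0;0.04 0 0 -0.02 0;0.04 0 0 -0.02 0;0.04 0 0 0 0;0.04 0 0 0 0"}}

```text
clock: 5.75
eef_pos: [0.513, 0.0681, 0.2043]
orientation: [0.0, 0.614, 0.79, 0.0]
wrist_force: [-0.4, 1.7, -2.2]
opening: 0.0481
```

```bash
python3 -c "
from h import *
save('side','lift.png',(150,80,220,165),3.6)
s=readout.read_state();print(s['eef_pos'],s['wrist_force'],s['opening'],s['orientation'])"
```

```text
[0.5123376  0.06798711 0.20344793] [-0.08104009 -0.0037512  -1.43044044] 0.047695330682918285 [-1.98606475e-04  6.13611821e-01  7.89607783e-01 -2.04777818e-04]
```

View pics/lift.png

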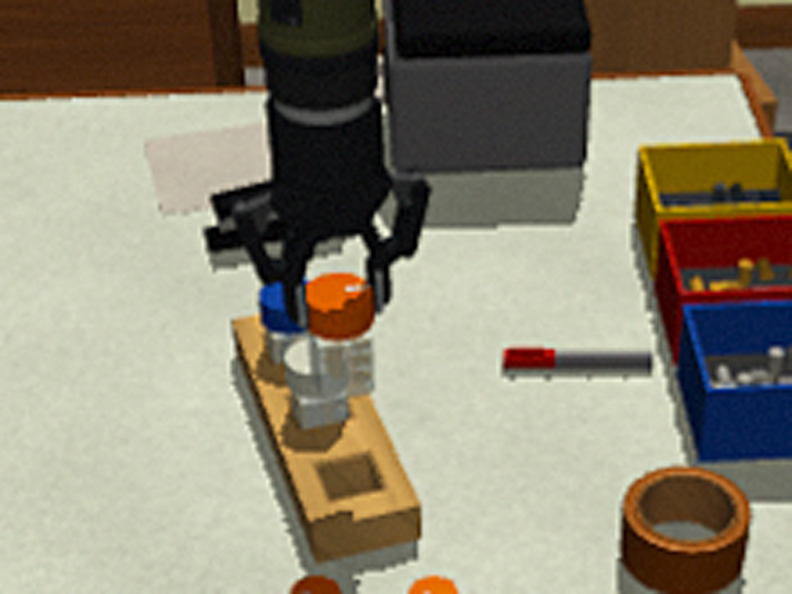

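{"method": "send_rows", "body": {"motion": "0.04 -0.014 -0.005 0 0;0.04 -0.028 -0.0106 0 0;0.04 -0.028 -0.0106 0 0;0.04 -0.028 -0.0106 0 0;0.04 -0.028 -0.0106 0 0;0.04 -0.028 -0.0106 0 0;0.04 -0.028 -0.0106 0 0;0.04 -0.028 -0.0106 0 0;0.04 -0.028 -0.0106 0 0;0.04 -0.028 -0.0106 0 0;0.04 -0.028 -0.0106 0 0;0.04 -0.0131 -0.005 0 0;0.04 0 0 0.02 5.8;0.04 0 0 0.02 0;0.04 0 0 0.02 0;0.04 0 0 0.01 0;0.04 0 0 0 0;0.04 0 0 0 0"}}

```text
clock: 7.6
eef_pos: [0.4761, -0.2582, 0.1342]
orientation: [-0.0, 0.653, 0.758, -0.0]
wrist_force: [0.7, 0.5, -1.2]
opening: 0.0484
```

```bash
python3 - <<'E'
from m import *
np.set_printoptions(precision=4,suppress=True)
s=readout.read_state();print(s['eef_pos'],s['wrist_force'],s['opening'],s['orientation'],s['qpos'])
save('side','b1.png',(170,170,140,160),3.6)
save('top','b1t.png',(300,180,120,120),4)
a=cv2.imread('pics/b1.png');b=cv2.imread('pics/b1t.png');h=576
cv2.imwrite('pics/b1c.png',cv2.resize(np.hstack([a,cv2.resize(b,(576,576))]),(800,426)))
E
```

```text
[ 0.4761 -0.2582  0.1342] [ 0.74    0.4667 -1.1611] 0.04844644722787803 [-0.0001  0.6527  0.7576 -0.    ] [-0.4969  0.2805 -0.367   0.9236  0.      0.9255]
```

View pics/b1c.png

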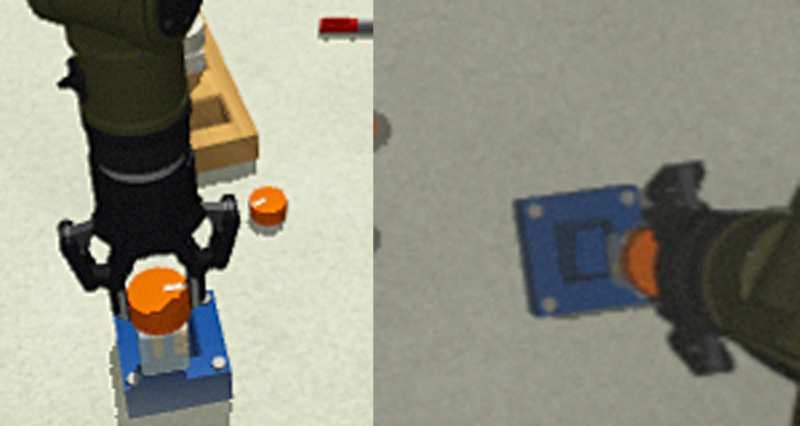

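{"method": "send_rows", "body": {"motion": "0.04 0.015 0.0037 0 0;0.04 0.014 0.0036 0 0;0.04 0 0 0 0;0.04 0 0 0 0"}}

```text
clock: 8.1
eef_pos: [0.4793, -0.2277, 0.1343]
orientation: [0.0, 0.652, 0.758, -0.0]
wrist_force: [0.0, 0.4, -1.4]
opening: 0.048
```

```bash
python3 - <<'E'
from m import *
np.set_printoptions(precision=4,suppress=True)
s=readout.read_state();p=s['eef_pos'];print(p,s['wrist_force'],s['opening'],s['orientation'])
z=p[2]+.006; out=[]
for n in("side","top"):
    im=vision.get_image(n)
    q=rect(n,im,p,z,.1,3000);m=cv2.inRange(cv2.cvtColor(q,cv2.COLOR_RGB2HSV),(4,150,150 if n=="side" else 100),(20,255,255))
    ys,xs=np.nonzero(m);print(n,"mask centroid",p[0]+(ys.mean()+.5-150)/3000,p[1]+(xs.mean()+.5-150)/3000,"x ext",p[0]+(np.percentile(ys,[1,99])-150)/3000,"y ext",p[1]+(np.percentile(xs,[1,99])-150)/3000)
    # project model outlines
    def sq(c,yaw,h,z):
        R=np.array([[np.cos(yaw),-np.sin(yaw)],[np.sin(yaw),np.cos(yaw)]])
        xy=np.array([[1,1],[1,-1],[-1,-1],[-1,1]])*h@R.T+c
        return np.c_[xy,np.full(4,z)]
    S=4;big=cv2.resize(im,None,fx=S,fy=S,interpolation=cv2.INTER_CUBIC)
    b=(.479,-.2285);y=np.radians(8.8)
    t=np.linspace(0,6.28,60);circ=np.c_[p[0]+.025*np.cos(t),p[1]+.025*np.sin(t),0*t+z]
    for P,c in((sq(b,y,.045,.04),(255,255,0)),(sq(b,y,.021,.04),(255,255,255)),(sq(p[:2],y,.02,p[2]-.076),(255,0,0)),(sq(p[:2],y,.02,p[2]-.076+.052),(255,0,0)),(circ,(0,255,0))):
        cv2.polylines(big,[np.int32((proj(n,P)+.5)*S)],True,c,1)
    u,v=np.int32(proj(n,np.r_[b,.07])[0]*S);out.append(big[v-250:v+250,u-190:u+190])
cv2.imwrite('pics/b2.png',np.hstack(out)[:,:,::-1])
E
```

```text
[ 0.4793 -0.2277  0.1343] [ 0.0304  0.3552 -1.397 ] 0.047996230381880146 [ 0.0003  0.6522  0.7581 -0.    ]
side mask centroid 0.4767619355161509 -0.2284424871294273 x ext [0.4573 0.5   ] y ext [-0.2517 -0.2073]
top mask centroid 0.4798513556917567 -0.210720550060562 x ext [0.459 0.499] y ext [-0.2187 -0.2013]
```

View pics/b2.png

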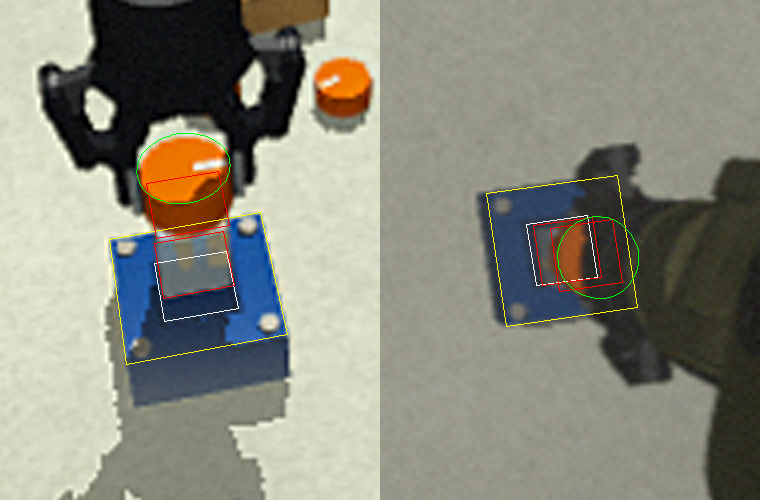

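{"method": "send_rows", "body": {"motion": "0.04 0 -0.0002 0.01 0;0.04 0 0 0.007 0;0.04 0 0 0.003 0;0.04 0 0 0 0"}}

```text
clock: 8.6
eef_pos: [0.479, -0.2286, 0.1133]
orientation: [-0.0, 0.653, 0.757, 0.0]
wrist_force: [1.7, -1.2, -1.2]
opening: 0.0478
```

{"method": "send_rows", "body": {"motion": "0.04 0 0 0.002 0;0.04 0 0 0.002 0;0.04 0 0 0 0"}}

```text
clock: 8.9
eef_pos: [0.4789, -0.2284, 0.1096]
orientation: [-0.0, 0.653, 0.758, 0.0]
wrist_force: [1.8, -0.0, -2.4]
opening: 0.0482
```

{"method": "send_rows", "body": {"motion": "0.04 0 0 0.003 0;0.04 0 0 0.003 0;0.04 0 0 0.002 0;0.04 0 0 0 0"}}

```text
clock: 9.3
eef_pos: [0.4788, -0.2284, 0.1017]
orientation: [-0.0, 0.653, 0.758, 0.0]
wrist_force: [2.4, 0.1, -3.5]
opening: 0.0478
```

{"method": "send_rows", "body": {"motion": "0.04 0 0 0.003 0;0.04 0 0 0.003 0;0.04 0 0 0.002 0;0.04 0 0 0 0"}}

```text
clock: 9.7
eef_pos: [0.4788, -0.2284, 0.0936]
orientation: [-0.0, 0.653, 0.758, 0.0]
wrist_force: [3.1, -0.2, -2.6]
opening: 0.0483
```

{"method": "send_rows", "body": {"motion": "0.04 0 0.0005 0.003 0;0.04 0 0 0.003 0;0.04 0 0 0 0"}}

```text
clock: 10.0
eef_pos: [0.479, -0.2283, 0.0874]
orientation: [-0.0, 0.653, 0.758, -0.0]
wrist_force: [1.4, 0.7, -3.5]
opening: 0.048
```

{"method": "send_rows", "body": {"motion": "0.04 0 0 0.002 0;0.04 0 0 0.001 0;0.04 0 0 0.001 0;0.04 0 0 0 0"}}

```text
clock: 10.4
eef_pos: [0.4792, -0.2284, 0.0839]
orientation: [-0.0, 0.653, 0.758, -0.0]
wrist_force: [0.5, -0.3, -2.0]
opening: 0.0479
```

Not yet at the floor (expected about 0.082–0.0835); continue in 1 mm steps until I feel contact.

{"method": "send_rows", "body": {"motion": "0.04 0 0 0.001 0;0.04 0 0 0 0"}}

```text
clock: 10.6
eef_pos: [0.4793, -0.2285, 0.0837]
orientation: [0.0, 0.653, 0.758, -0.0]
wrist_force: [-1.9, 0.6, 5.9]
opening: 0.0477
```

{"method": "send_rows", "body": {"motion": "0.04 0 0 0.001 0;0.04 0 0 0 0"}}

```text
clock: 10.8
eef_pos: [0.4794, -0.2286, 0.0834]
orientation: [0.0, 0.653, 0.757, -0.0]
wrist_force: [-4.0, 0.9, 12.9]
opening: 0.048
```

{"method": "send_rows", "body": {"motion": "0.04 0 0 0.0005 0;0.04 0 0 0 0;0.04 0 0 0 0"}}

```text
clock: 11.1
eef_pos: [0.4794, -0.2287, 0.0833]
orientation: [0.001, 0.653, 0.758, -0.0]
wrist_force: [-4.5, 2.3, 15.2]
opening: 0.0484
```

{"method": "send_rows", "body": {"motion": "0.04 0 0 0 0;0.04 0 0 0 -2;0.04 0 0 0 -4;0.04 0 0 0 -4;0.04 0 0 0 -5;0.04 0 0 0 -5;0.04 0 0 0 -5;0.04 0 0 0 -5;0.04 0 0 0 0", "grip_force": 100}}

```text
clock: 12.0
eef_pos: [0.4801, -0.2287, 0.0838]
orientation: [0.001, 0.434, 0.901, 0.0]
wrist_force: [-3.9, 3.1, 18.8]
opening: 0.0475
```

```bash
python3 - <<'E'
from h import *
s=readout.read_state();print(s['eef_pos'],s['wrist_force'],s['ft_torque'],s['qpos'],s['orientation'])
E
```

```text
[ 0.48010452 -0.22866884  0.08378928] [-3.94126673  3.10193568 18.75567822] [0.74790171 0.77665614 0.05839391] [-4.44633745e-01  3.12786835e-01 -4.53110776e-01  8.02680841e-01
  2.27657618e-04  4.52419703e-01] [1.10848554e-03 4.33638072e-01 9.01086444e-01 1.18144934e-04]
```

{"method": "send_rows", "body": {"motion": "0.04 0 0 0 -5;0.04 0 0 0 -5;0.04 0 0 0 -5;0.04 0 0 0 -5;0.04 0 0 0 -5;0.04 0 0 0 0;0.04 0 0 0 0"}}

```text
clock: 12.7
eef_pos: [0.4796, -0.2285, 0.0837]
orientation: [0.001, 0.229, 0.973, -0.0]
wrist_force: [-4.3, 3.8, 18.7]
opening: 0.0479
```

{"method": "send_rows", "body": {"motion": "0.04 0 0 0 -5;0.04 0 0 0 -5;0.04 0 0 0 -5;0.04 0 0 0 -5;0.04 0 0 0 0;0.04 0 0 0 0;0.04 0 0 0 0"}}

```text
clock: 13.4
eef_pos: [0.4796, -0.229, 0.0837]
orientation: [0.001, 0.057, 0.998, -0.001]
wrist_force: [-5.6, 1.8, 19.9]
opening: 0.0476
```

```bash
python3 - <<'E'
from m import *
s=readout.read_state();p=s['eef_pos'];o=s['orientation'];print(p,s['wrist_force'],s['ft_torque'],s['qpos'])
print("jaw yaw",2*np.degrees(np.arctan2(o[2],o[1]))-90)
im=vision.get_image("side");S=4
big=cv2.resize(im,None,fx=S,fy=S,interpolation=cv2.INTER_CUBIC);b=np.array([.479,-.2285])
for d,c in((70,(255,0,0)),(80,(0,255,0)),(90,(0,0,255))):
    for base in(8.8,):
        a=np.radians(base+d);L=np.array([[*(b+r*np.array([np.cos(a),np.sin(a)])),.0895] for r in(.026,.034)])
        cv2.polylines(big,[np.int32((proj("side",L)+.5)*S)],False,c,1)
u,v=np.int32(proj("side",np.r_[b,.07])[0]*S);cv2.imwrite('pics/t1.png',big[v-180:v+180,u-220:u+220,::-1])
E
```

```text
[ 0.47957099 -0.22896002  0.08372358] [-5.59021049  1.80474141 19.91934183] [0.43901071 1.06470909 0.04893247] [-0.44493278  0.31270542 -0.45340381  0.80305975 -0.00084039 -0.33123885]
jaw yaw 83.48577830807528
```

View pics/t1.png

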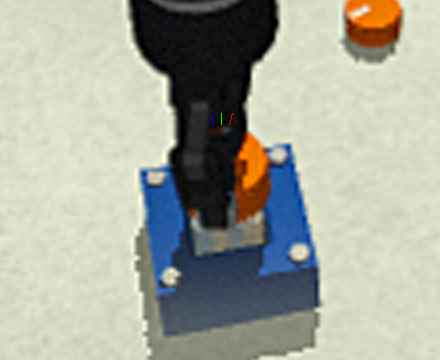

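{"method": "send_rows", "body": {"motion": "0.04 0 0 0 -3;0.04 0 0 0 -3;0.04 0 0 0 0;0.04 0 0 0 0;0.04 0 0 0 0"}}

```text
clock: 13.95
eef_pos: [0.4796, -0.2292, 0.0837]
orientation: [0.001, 0.005, 1.0, -0.001]
wrist_force: [-4.4, 0.7, 19.0]
opening: 0.0477
```

{"method": "send_rows", "body": {"motion": "0.04 0 0 -0.001 0;0.04 0 0 -0.001 0;0.04 0 0 -0.001 0;0.04 0 0 0 0;0.04 0 0 0 0"}}

```text
clock: 14.45
eef_pos: [0.4793, -0.2287, 0.0847]
orientation: [-0.0, 0.004, 1.0, -0.0]
wrist_force: [-1.7, -0.9, 5.8]
opening: 0.0478
```

```bash
python3 - <<'E'
from h import *
s=readout.read_state();o=s['orientation'];print(s['eef_pos'],s['wrist_force'],s['ft_torque'],2*np.degrees(np.arctan2(o[2],o[1]))-90)
E
```

```text
[ 0.47928901 -0.22868398  0.08469787] [-1.70143918 -0.91260837  5.82242171] [-0.14592494  0.41464326  0.05066947] 89.48448738956205
```

{"method": "send_rows", "body": {"motion": "0.04 0 0 -0.001 0;0.04 0 0 -0.001 0;0.04 0 0 0 0;0.04 0 0 0 0"}}

```text
clock: 14.85
eef_pos: [0.4792, -0.2283, 0.0862]
orientation: [-0.0, 0.004, 1.0, 0.0]
wrist_force: [1.0, -0.9, -1.0]
opening: 0.0477
```

{"method": "send_rows", "body": {"motion": "0.04 0 0 -0.001 0;0.04 0 0 -0.001 0;0.04 0 0 -0.001 0;0.04 0 0 0 0;0.04 0 0 0 0"}}

```text
clock: 15.35
eef_pos: [0.4794, -0.2285, 0.0896]
orientation: [0.0, 0.004, 1.0, -0.0]
wrist_force: [-0.4, -0.1, 0.2]
opening: 0.0474
```

```bash
python3 - <<'E'
from h import *
s=readout.read_state();print(s['eef_pos'],s['wrist_force'],s['ft_torque'])
save('side','l1.png',(180,200,110,90),5)
E
```

```text
[ 0.47940257 -0.22845675  0.0896143 ] [-0.38598877 -0.13585204  0.23643833] [-0.01730372  0.10084499 -0.05565088]
```

View pics/l1.png

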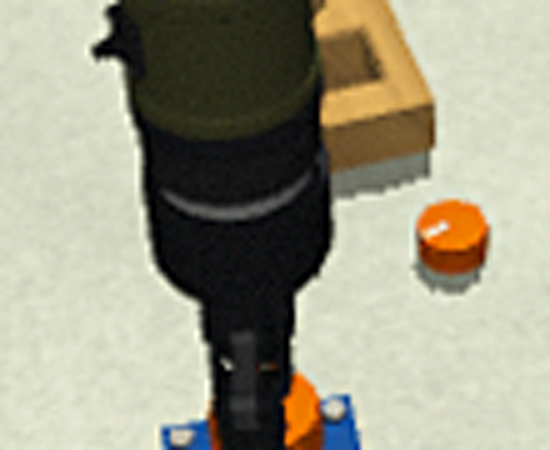

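{"method": "send_rows", "body": {"motion": "0.04 0 0 -0.002 0;0.04 0 0 -0.003 0;0.04 0 0 -0.004 0;0.04 0 0 -0.005 0;0.04 0 0 -0.005 0;0.04 0 0 -0.005 0;0.04 0 0 -0.005 0;0.04 0 0 -0.004 0;0.04 0 0 -0.002 0;0.04 0 0 0 0;0.04 0 0 0 0;0.04 0 0 0 0"}}

```text
clock: 16.6
eef_pos: [0.4792, -0.2283, 0.1242]
orientation: [-0.0, 0.004, 1.0, 0.0]
wrist_force: [0.4, -0.0, -0.2]
opening: 0.0477
```

```bash
python3 - <<'E'
from m import *
s=readout.read_state();p=s['eef_pos'];print(p,s['wrist_force'],s['opening'])
im=vision.get_image("side");S=5
big=cv2.resize(im,None,fx=S,fy=S,interpolation=cv2.INTER_CUBIC);b=np.array([.479,-.2285]);t=np.linspace(0,6.28,60)
for r,z,c in((.0155,.082,(0,255,0)),(.025,p[2]-.0216,(255,255,0))):
    cv2.polylines(big,[np.int32((proj("side",np.c_[b[0]+r*np.cos(t),b[1]+r*np.sin(t),0*t+z])+.5)*S)],True,c,1)
a=np.radians(8.8);R=np.array([[np.cos(a),-np.sin(a)],[np.sin(a),np.cos(a)]])
cv2.polylines(big,[np.int32((proj("side",np.c_[np.array([[1,1],[1,-1],[-1,-1],[-1,1]])*.02@R.T+b,np.full(4,.058)])+.5)*S)],True,(255,0,0),1)
u,v=np.int32(proj("side",np.r_[b,.08])[0]*S);cv2.imwrite('pics/f1.png',big[v-260:v+260,u-300:u+300,::-1])
E
```

```text
[ 0.4791577  -0.22829576  0.12421886] [ 0.39797497 -0.02453208 -0.21446927] 0.04766894966431768
```

View pics/f1.png

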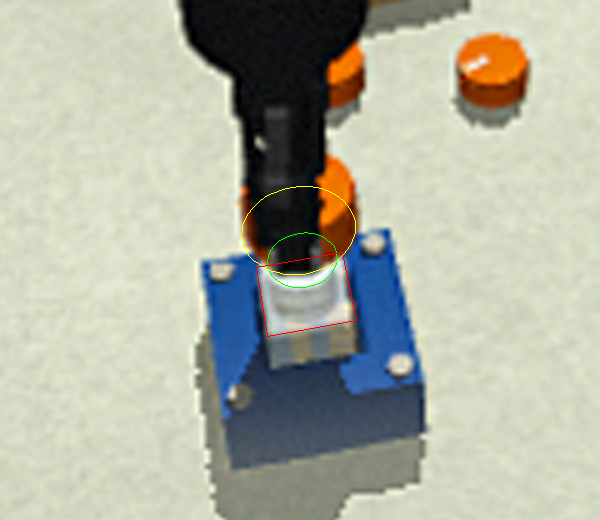

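```bash
python3 -c "
from h import *
print(arm.sign_off())"
```

```text
the job is handed in; nothing more can be done
None
```

I lowered the closed orange-capped jar to the floor of the brace socket, unscrewed the cap, lifted it straight off and handed in with it held over the mouth. The clock read 16.6 s of the 54 s allowed. Sign-off gave no verdict.

**Seating:** floor contact came at a tool height of 0.0837 m, matching the height at which I had grasped the jar in the rack. I pushed down with about 15 N.

**Unscrewing:** the tool turned 81° anticlockwise, measured from its orientation. The first part of the turn lost 5° of the commanded motion, so I added 6° at the end. Upward force fell from about 19 N to zero as I lifted, so the cap came free of the jar.

**Last checks:**
- The tool was at (0.479, -0.228, 0.124), level and directly over the socket centre. That puts the cap's lower edge about 20 mm above the rim.
- The wrist force was about 0.2 N, so little more than the cap was hanging there.
- In the side picture, the jar body's outline matched a fully seated jar.

**Not checked:** fingers hid the cap's white stripe after the turn, so the turn angle rests on the tool orientation alone. I did not measure the other objects again at the end, but the arm stayed clear of them throughout.

**Slip on the way:** my transfer move overshot the block by 28 mm in the air. I corrected it before lowering, and nothing was touched.

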